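# Fit the sprockets and bayonet ring to the press drive

## Robot

A 6-joint arm with a two-finger parallel gripper is mounted at the origin on the work surface. World frame = base frame: x ahead of the robot, y to its left, z up, the work surface at z = 0. Lengths are in mm, angles in rad, forces in N, time in s.
With the tool pointing down it reaches from about 350 to 725 mm from the base axis. Payload 4.3 kg.
Tool frame: the origin (TCP) lies midway between the tips of the shut fingers; the grasp point (between the pads) lies 19 mm behind it; z points along the fingers, y is the line along which they close (so a half turn about z gives the same grasp; the last joint's range is limited). The gripper opens to 85 mm and grips with 20 to 120 N. Pads are 22 mm wide; open, the fingers measure 114 mm over their backs; the gripper's body (76 mm by 85 mm) begins 54 mm behind the grasp point. The pads swing forward as they close: fully open they stand 13 mm farther back than shut.
Start: joints at [1.182, 0.377, 0.081, 1.274, 0, 1.46], TCP at [158.248, 552.835, 210.429] pointing down, gripper open.
Joint ranges: [-2.72, 2.72], [-0.84, 1.66], [-1.02, 1.22], [-1.77, 2.12], [-1.37, 1.28], [-3.14, 3.14]. Speed limits (rad/s): [2.57, 2.57, 3.14, 3.14, 3.14, 3.14].

## Interface

Orientations are given as a unit quaternion [x, y, z, w].
In Python, from plant import env gives the robot as it stands.
- The arm moves only by the tool jog_arm, never from a script. Its argument "series" is a list of rows, each a list of 7 numbers: the shift along the tool's x, y, z as a fraction of full scale, then the turn, a rotation vector about the tool's x, y, z as a fraction of full scale, then the finger opening in mm, from 0 to 85.4. A call has 1 to 12 rows; each row is the pose to reach, as a shift and turn from the pose commanded when the call began, along the tool's axes at that moment; what a row does not reach only later rows make up. Full scale, the value 1, is 0.1 m for a shift and 45 degrees for a turn. A row lasts 1/12 s, in which the tool goes at most 41.7 mm and 7.16 degrees, less where a joint would pass 70% of its speed; a pose out of reach is approached as far as the arm can. A call with a number of a shift or a turn outside -1 to 1 is refused whole. A call with a gripper value outside its range is refused whole. The fingers move at their own pace and stop on an object; "newtons" is the grip in N (left out, the last holds). Time passes only in rows, so rows that repeat a pose let the fingers close. It gives the time, the measured TCP pose, the force, the opening and the grip force at its end, in the units of the state.
- env.state(): the state, without advancing time (a new reading comes with each control period).
- env.read_camera(name): name is "scene" or "side" or "wrist"; returns the picture (384x512x3 uint8, blue, green, red); there is no depth.
- env.camera_model(name): a dict with "intrinsics" (3x3 intrinsics, pixels), "extrinsics" (4x4, takes a point from camera to world coordinates); the wrist camera has in their place "mount" (4x4, takes a point from camera to tool coordinates, whose origin is the TCP and whose axes are the flange's). Camera axes: x right, y down, z forward; pixel columns grow to the right and rows downward; lengths in mm; the calibration is good to about 2 mm. A picture is of the moment at which its call begins: read the wrist's pose just before it. camera_model takes no time and is no camera call.
- env.close_job(): hands the job in; it is judged then, once.
The state is a dict: "clock": time; "joints": joint angles; "qvel": joint speeds; "effort": joint torques, N m; "ee_pos": TCP position; "orientation": TCP orientation; "force": force on the tool from outside, world axes, zero at the start; "ft_torque": the same for the moment, N m; "grip_width": opening from 0.0 (shut) to 1.0 (fully open); "grip_force": force on a finger pad.
Only numpy, scipy, OpenCV 4.12 (cv2) and the standard library are available. Lean on these libraries where they do the work, as an engineer would, in place of code of your own. Each camera call takes 0.05 s, during which the arm holds its last target. There are 200 camera calls.

## Task

The etching press's reduction drive lies on the bench with its splined shaft pointing up. Slide the large sprocket onto the shaft until it sits fully down on the shoulder, turning it to find the wide master spline, then the small sprocket down on top of it, both with their bosses up as they lie now. Last, slide the lock ring down onto the small sprocket and turn it about an eighth of a turn, either way, so that it locks under the shaft's lugs; let go, and leave the other things on the bench undisturbed.

Things in the scene. Friction and masses are not known exactly. Their poses are not given: they have to be found in the camera images.
- shaft_seat (a point): Point on the axis of the drive's upright steel shaft, on the flat shoulder (60 mm wide) where the first sprocket comes to rest, 102 mm above the bench. z up along the shaft, x towards its wide master spline. Round core 24 mm wide with five straight splines 72 degrees apart, reaching out to 34 mm diameter: the master (on +x) 12 mm wide, the others 6 mm. The drive is self-locking: the shaft does not turn
- shaft_end (a point): Centre of the shaft's end face, 63 mm above the shoulder; same axes; a dark dot lies on the master spline's side. Heights above the shoulder: splines 0 to 40 mm, plain groove (core only) 40 to 53, five lugs (the same splines continued, bevelled tops) 53 to 59.5, then the bare core as a round nose to 63
- large_sprocket_center (a point): Centre of the large steel sprocket, half-way up its 20 mm height; loose, boss up, 0.55 kg. z up, x towards the wide master slot (dark dots mark it). Toothed plate 132 mm across, 6 mm thick, below a round boss 50 mm across, 14 mm high (take it by the boss). Bore 28 mm across the lands, 37 mm across the slots: master slot 15 mm wide, the other four 9 mm; fits at one angle only, within about 4 degrees
- small_sprocket_center (a point): Centre of the small steel sprocket, half-way up its 20 mm height; loose, boss up, 0.3 kg. Like the large one (boss 50 mm across and 14 mm high on a 6 mm plate, same splined bore, x towards the master slot, z up, dark dots) but 89 mm across the teeth
- ring_center (a point): Centre of the knurled dark steel lock ring, half-way up its 22 mm height; loose, 60 mm across, 0.22 kg. z up, x towards its master slot (white dot on top). Its lowest 10 mm have the sprockets' splined bore, the rest is bored 39 mm clear. It passes the lugs at one angle only; resting on the small sprocket's boss its splined part lies in the groove (3 mm slack) and turns freely there
- gearbox: Worm reducer of grey cast aluminium on a plywood board, fixed to the bench, top 96 mm above the bench. Origin on the bench under the shaft axis; the board reaches 75 mm either way along x, 70 mm to -y and 92 mm to +y; a short input shaft sticks out to x = 91 mm at y = 50 mm
- ink_tin: Bystander: tin 84 mm across and 60 mm high, origin at the centre of its underside
- spanner: Bystander: flat spanner 180 mm long along its x, origin at mid-length on the bench
- brayer: Bystander: ink roller with wooden handle, 180 mm long, 42 mm high; origin on the bench under the roller
- brush_jar: Bystander: glass jar with brushes, 72 mm across, 225 mm high, origin at the centre of its underside
Mind the look-alikes: they are no part of the job. There is more than one size of the part that bears ring_center; the job needs the smaller.

How it is judged (in metres and radians):
On the way, in this order (a step that is already met when the one before it is completed fails the run):
1. the large sprocket is fully home on the shoulder of the shaft, boss up (z of large_sprocket_center in the frame of shaft_seat between 0.007 and 0.013 m and horizontal distance between large_sprocket_center and shaft_seat below 0.004 m and angle between large_sprocket_center's own z axis and vertical below 0.2 rad), for 0.2 s.
2. the small sprocket is fully down on the large one, boss up (z of small_sprocket_center in the frame of shaft_seat between 0.027 and 0.033 m and horizontal distance between small_sprocket_center and shaft_seat below 0.004 m and angle between small_sprocket_center's own z axis and vertical below 0.2 rad), for 0.2 s.
3. the lock ring has passed the lugs and is down in the groove (z of ring_center in the frame of shaft_seat between 0.048 and 0.0545 m and horizontal distance between ring_center and shaft_seat below 0.004 m and angle between ring_center's own z axis and vertical below 0.2 rad), for 0.1 s.
4. the lock ring has been turned under the lugs, at least 25 degrees from where it entered (z of ring_center in the frame of shaft_seat between 0.048 and 0.0555 m and horizontal distance between ring_center and shaft_seat below 0.004 m and angle between ring_center's own z axis and vertical below 0.2 rad and angle between the x axis of ring_center and the x axis of shaft_seat, either way round above 0.44 rad), for 0.2 s.
At the end, for the whole second after the job is handed in: On the shaft, from the shoulder up, boss up and each within 3 mm of fully down (the ring 3.5 mm) and 4 mm of the axis: large sprocket, small sprocket, lock ring; the ring turned at least 25 degrees from its entry angle so that it is held under the lugs; everything released (all of step 1 and all of step 2 and all of step 3 and angle between the x axis of ring_center and the x axis of shaft_seat, either way round above 0.44 rad); the robot touches nothing.
It fails at once if the ink tin was shifted or knocked over (distance of ink_tin from where it was at the start of the episode above 0.03 m or angle between ink_tin's own z axis and vertical above 0.5 rad).
It fails at once if the spanner was shifted (distance of spanner from where it was at the start of the episode above 0.03 m).
It fails at once if the brayer was shifted (distance of brayer from where it was at the start of the episode above 0.03 m).
It fails at once if the brush jar was shifted or knocked over (distance of brush_jar from where it was at the start of the episode above 0.03 m or angle between brush_jar's own z axis and vertical above 0.5 rad).
It also fails if it takes over 72 s, if anything falls off the work surface, if the arm or the gripper's body presses on something with over 40 N, if the wrist force passes 120 N, or if a joint passes its speed limit or range.

## Working session

There is one attempt and no reset: what is moved stays moved. The work goes in short steps, Python scripts to look and compute and a tool call to move; the robot and the scene stay as the last step left them, time stands still between calls to the robot, and variables do not carry over. Pictures are saved under pics/ and viewed, at most 10 in all, crops included, and the job is handed in when it is done.

Besides the shell and the picture viewer there is one more tool, called as name(argument=value, ...), one argument or row to a line, values as JSON. jog_arm: Moves the arm, as the interface text tells. Shift numbers are shares of 0.1 m and turn numbers shares of 45 degrees, none past 1 either way. Its arguments: {"type":"object","properties":{"series":{"type":"array","items":{"type":"array","items":{"type":"number"}}},"newtons":{"type":"number"}},"required":["series"]}

```bash
ls; mkdir -p pics
python3 - <<'E'
from plant import env
import cv2,numpy as np
np.set_printoptions(precision=4,suppress=True)
a=env.read_camera("scene");b=env.read_camera("side")
cv2.imwrite("pics/a.png",a);cv2.imwrite("pics/b.png",b)
cv2.imwrite("pics/ab.png",cv2.resize(np.hstack([a,b]),None,fx=.78,fy=.78))
for n in("scene","side","wrist"):
  print(n,env.camera_model(n))
print(env.state())
E
```

```text
pics
scene {'intrinsics': array([[350.3243,   0.    , 254.0267],
       [  0.    , 350.3243, 189.631 ],
       [  0.    ,   0.    ,   1.    ]]), 'extrinsics': array([[   0.5804,    0.6959,   -0.4228,  944.8295],
       [   0.8143,   -0.4898,    0.3115, -345.094 ],
       [   0.0097,   -0.5251,   -0.851 ,  840.5769],
       [   0.    ,    0.    ,    0.    ,    1.    ]])}
side {'intrinsics': array([[412.1471,   0.    , 259.7572],
       [  0.    , 412.1471, 195.5656],
       [  0.    ,   0.    ,   1.    ]]), 'extrinsics': array([[ -0.969 ,  -0.1667,   0.1825, 390.919 ],
       [ -0.2465,   0.5944,  -0.7655, 701.4872],
       [  0.0191,  -0.7867,  -0.617 , 741.8646],
       [  0.    ,   0.    ,   0.    ,   1.    ]])}
wrist {'intrinsics': array([[267.8739,   0.    , 255.382 ],
       [  0.    , 267.8739, 192.3132],
       [  0.    ,   0.    ,   1.    ]]), 'mount': array([[  -0.0001,   -0.9506,   -0.3103,   80.8467],
       [   1.    ,    0.0002,   -0.0007,    0.5545],
       [   0.0007,   -0.3103,    0.9506, -162.2605],
       [   0.    ,    0.    ,    0.    ,    1.    ]])}
{'clock': 0.1, 'joints': array([ 1.1817,  0.378 ,  0.0798,  1.2744, -0.    ,  1.4605]), 'qvel': array([-0.0007, -0.0001,  0.0023, -0.0018,  0.0005,  0.0008]), 'effort': array([  0.0013, -46.4692,  27.0583,   0.012 ,  -0.0001,  -0.    ]), 'ee_pos': array([158.0131, 552.2133, 209.5434]), 'orientation': array([ 0.1389,  0.9903, -0.0009, -0.0002]), 'force': array([-0.5658,  0.4214, -0.1152]), 'ft_torque': array([ 0.0114, -0.0511,  0.0548]), 'grip_force': 0.0, 'grip_width': 1.0005345202777536}
```

View pics/a.png

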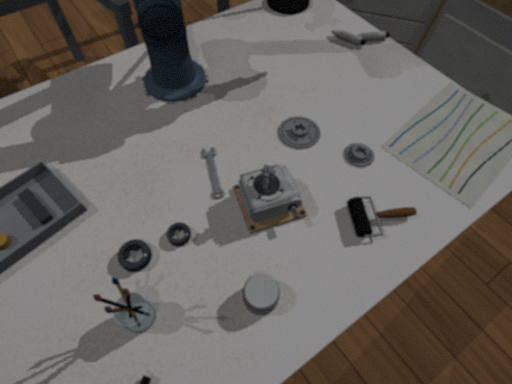

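View pics/b.png

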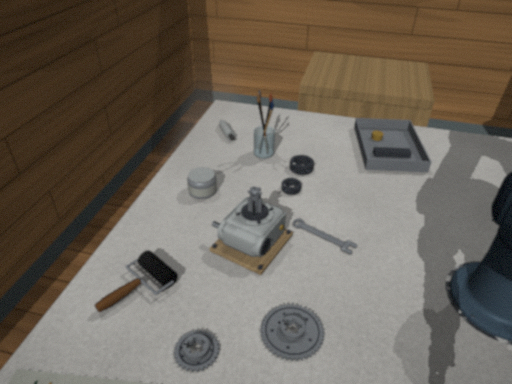

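Scene: large sprocket at (298,132), small one at (359,154), drive shaft top ≈(266,168), small ring (179,234), larger look-alike ring (135,255). Side: large (292,330), small (197,350), small ring (291,186), shaft top (255,189).

```bash
cat > h.py <<'E'
from plant import env
import cv2,numpy as np
from scipy.spatial.transform import Rotation as R
np.set_printoptions(precision=2,suppress=True)
def cam(n,s=None):
    m=env.camera_model(n)
    if n!="wrist": return m["intrinsics"],m["extrinsics"]
    s=s or env.state(); T=np.eye(4); T[:3,:3]=R.from_quat(s["orientation"]).as_matrix(); T[:3,3]=s["ee_pos"]
    return m["intrinsics"],T@m["mount"]
def ray(c,uv,z):
    K,E=c; d=E[:3,:3]@np.linalg.solve(K,[*uv,1]); return E[:3,3]+d*(z-E[2,3])/d[2]
def proj(c,p):
    K,E=c; p=np.atleast_2d(p); q=(p-E[:3,3])@E[:3,:3]; u=q@K.T; return u[:,:2]/u[:,2:]
E
python3 - <<'E'
from h import *
a=cam("scene");b=cam("side")
for n,u,v,z in [("large",(299,129),(294,325),20),("small",(359,152),(198,346),20),("ring",(179,231),(291,184),22),("bigring",(135,252),(302,163),25),("shaft",(266,168),(255,189),165),("tin",(262,284),(202,175),60),("jar",(133,305),(265,135),80)]:
  print(n,ray(a,u,z),ray(b,v,z))
E
```

```text
large [437.95 196.45  20.  ] [432.48 199.91  20.  ]
small [609.35 285.21  20.  ] [603.3  294.33  20.  ]
ring [ 528.91 -274.18   22.  ] [ 528.89 -269.88   22.  ]
bigring [ 517.9  -390.15   25.  ] [ 515.89 -384.65   25.  ]
shaft [576.62 -39.95 165.  ] [578.24 -35.06 165.  ]
tin [ 770.07 -189.26   60.  ] [ 774.62 -192.01   60.  ]
jar [ 653.   -442.17   80.  ] [ 648.05 -428.93   80.  ]
```

jog_arm(
  series=[
    [-0.91,-0.66,0,0,0,0,85],
    [-0.91,-0.66,0,0,0,0,85],
    [-0.91,-0.66,0,0,0,0,85],
  ],
)

```text
clock: 0.35
ee_pos: [228.3, 462.0, 209.7]
orientation: [0.139, 0.99, -0.001, 0.0]
force: [0.4, 0.6, -0.1]
grip_width: 0.993
grip_force: 0.0
```

jog_arm(
  series=[
    [-0.91,-0.66,0,0,0,0,85],
    [-0.91,-0.66,0,0,0,0,85],
    [-0.91,-0.66,0,0,0,0,85],
  ],
)

```text
clock: 0.6
ee_pos: [297.9, 373.1, 210.0]
orientation: [0.14, 0.99, -0.001, 0.0]
force: [0.2, 0.9, -0.5]
grip_width: 0.997
grip_force: 0.0
```

jog_arm(
  series=[
    [-0.91,-0.66,0,0,0,0,85],
    [-0.91,-0.66,0,0,0,0,85],
    [-0.91,-0.66,0,0,0,0,85],
  ],
)

```text
clock: 0.85
ee_pos: [367.4, 284.7, 210.1]
orientation: [0.14, 0.99, -0.001, 0.0]
force: [0.7, -0.5, 0.7]
grip_width: 0.993
grip_force: 0.0
```

jog_arm(
  series=[
    [-0.91,-0.66,0,0,0,0,85],
    [-0.91,-0.66,0,0,0,0,85],
    [-0.91,-0.66,0,0,0,0,85],
    [-0.91,-0.66,0,0,0,0,85],
  ],
)

```text
clock: 1.18
ee_pos: [438.5, 194.9, 210.0]
orientation: [0.142, 0.99, -0.001, 0.001]
force: [-0.5, -0.0, -0.3]
grip_width: 0.998
grip_force: 0.0
```

Run:
```python
from h import *
import pickle
s=env.state();w=env.read_camera("wrist")
pickle.dump((s,w),open("L.pkl","wb"))
print(s["ee_pos"],s["orientation"],s["joints"],s["clock"])
c=cam("wrist",s); print(proj(c,[436,198,20]))
cv2.imwrite("pics/w1.png",w)
```

```text
[438.49 194.9  209.99] [ 0.14  0.99 -0.    0.  ] [ 0.29  0.18 -0.18  1.2  -0.    0.57] 1.1833
[[257.07 165.54]]
```

View pics/w1.png

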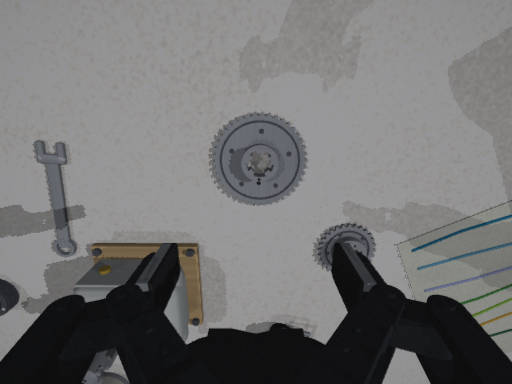

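Wrist view: large sprocket centred (261,160), dark dots below the bore at about (259,182), so the master points to image-down. I'll rectify for precise measures.

```bash
cat >> h.py <<'E'
def rect(img,c,ctr,z,half=75,px=4):
    """top-down world view of plane z: column grows with x, row with -y"""
    n=int(2*half*px); P=np.array([[-half,half],[half,half],[half,-half],[-half,-half]])+np.array(ctr)
    src=proj(c,np.c_[P,np.full(4,z)]).astype(np.float32)
    H=cv2.getPerspectiveTransform(src,np.float32([[0,0],[n,0],[n,n],[0,n]]))
    return cv2.warpPerspective(img,H,(n,n),flags=cv2.INTER_CUBIC)
E
python3 - <<'E'
from h import *
import pickle
s,w=pickle.load(open("L.pkl","rb"));c=cam("wrist",s)
o=ray(c,(261,160),20)[:2];print(o)
a=rect(w,c,o,20,36,8);
b=rect(w,c,o,6,75,4)
b=cv2.resize(b,(576,576))
b=cv2.resize(b,(400,400));a=cv2.resize(a,(400,400))
for i in(a,b):cv2.line(i,(200,0),(200,400),(0,255,0),1);cv2.line(i,(0,200),(400,200),(0,255,0),1)
cv2.imwrite("pics/r1.png",np.hstack([a,b]))
E
```

```text
[430.25 205.12]
```

View pics/r1.png

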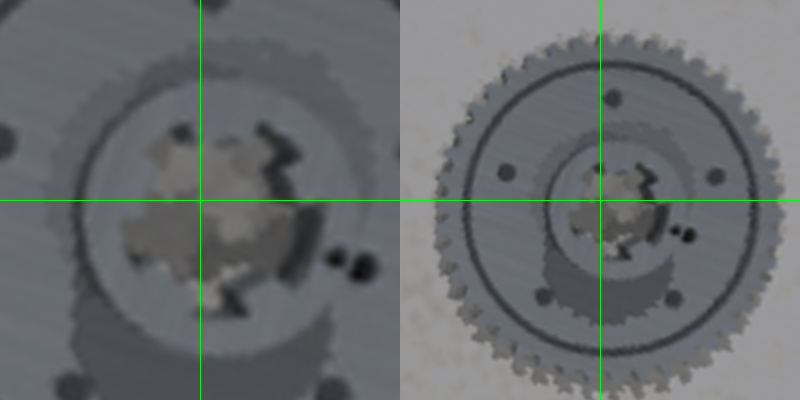

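jog_arm(
  series=[
    [-0.99,-0.92,0,0,0,0,85],
    [-0.99,-0.92,0,0,0,0,85],
    [-0.99,-0.92,0,0,0,0,85],
    [-0.99,-0.92,0,0,0,0,85],
  ],
)

```text
clock: 1.57
ee_pos: [507.4, 80.1, 210.0]
orientation: [0.141, 0.99, -0.001, 0.001]
force: [-0.3, 0.3, 0.3]
grip_width: 0.994
grip_force: 0.0
```

jog_arm(
  series=[
    [-0.99,-0.92,0,0,0,0,85],
    [-0.99,-0.92,0,0,0,0,85],
    [-0.99,-0.92,0,0,0,0,85],
    [-0.99,-0.92,0,0,0,0,85],
    [-0.99,-0.92,0,0,0,0,85],
    [-0.99,-0.92,0,0,0,0,85],
  ],
)

```text
clock: 2.07
ee_pos: [574.7, -31.4, 209.8]
orientation: [0.139, 0.99, 0.001, -0.001]
force: [0.6, -0.5, -0.5]
grip_width: 0.999
grip_force: 0.0
```

Run:
```python
from h import *
import pickle
s=env.state();w=env.read_camera("wrist")
pickle.dump((s,w),open("S.pkl","wb"))
c=cam("wrist",s);print(s["ee_pos"],s["orientation"],s["joints"])
o=(577,-37)
a=rect(w,c,o,165,30,8);b=rect(w,c,o,102,50,6)
a=cv2.resize(a,(400,400));b=cv2.resize(b,(400,400))
for i in(a,b):cv2.line(i,(200,0),(200,400),(0,255,0),1);cv2.line(i,(0,200),(400,200),(0,255,0),1)
cv2.imwrite("pics/r2.png",np.hstack([a,b]))
```

```text
[574.68 -31.41 209.82] [ 0.14  0.99  0.   -0.  ] [-0.17  0.38  0.08  1.28  0.    0.11]
```

View pics/r2.png

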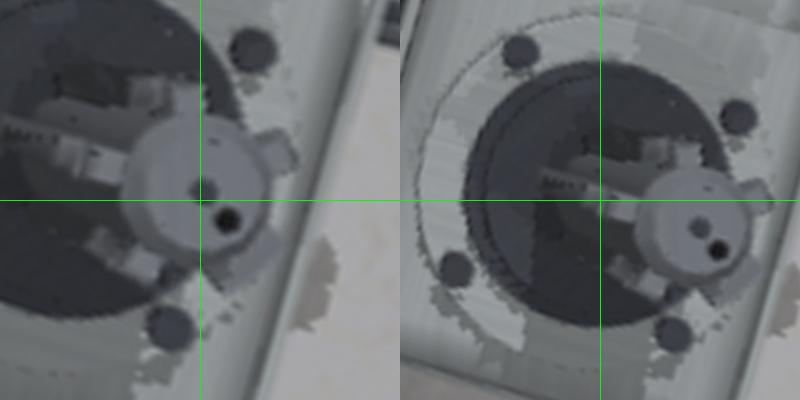

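Run:
```python
from h import *
import pickle
from scipy.optimize import minimize
s,w=pickle.load(open("S.pkl","rb"));c=cam("wrist",s)
g=cv2.GaussianBlur(cv2.cvtColor(w,cv2.COLOR_BGR2GRAY).astype(np.float32),(0,0),.8)
G=np.hypot(cv2.Sobel(g,5,1,0),cv2.Sobel(g,5,0,1))
def lug(x,y,th,z,ro=17):
    P=[]
    for k in range(5):
        h=6 if k==0 else 3; a=np.radians(th+72*k)
        r=np.linspace(13,ro,8); t=np.linspace(-h,h,9)
        q=np.r_[np.c_[r,0*r+h],np.c_[r,0*r-h],np.c_[0*t+ro,t]]
        P.append(q@np.array([[np.cos(a),np.sin(a)],[-np.sin(a),np.cos(a)]]))
    P=np.vstack(P)+[x,y]; return np.c_[P,np.full(len(P),z)]
def sc(x,y,th,z=158.):
    u=proj(c,lug(x,y,th,z)).astype(np.float32); return cv2.remap(G,u[:,0],u[:,1],cv2.INTER_LINEAR).mean()
for z in(155,158,160):
    L=sorted(((sc(x,y,th,z),x,y,th) for x in np.arange(574.5,581,.5) for y in np.arange(-39,-32.5,.5) for th in np.arange(-66,-29,1.)),reverse=True)
    print(z,np.array(L[:6]))
    if z==158: b=L[0]
K=6; u0=proj(c,[577,-36,160])[0]
v=[]
for p in[(b[1],b[2],b[3]),(577.5,-36,-48)]:
    M=np.float32([[K,0,200-K*u0[0]],[0,K,200-K*u0[1]]]); i=cv2.warpAffine(w,M,(400,400),flags=cv2.INTER_CUBIC)
    for q in proj(c,lug(*p,158))@M[:,:2].T+M[:,2]: cv2.circle(i,tuple(int(t) for t in q),1,(0,255,255),-1)
    v.append(i)
cv2.imwrite("pics/r3.png",np.hstack(v))
```

```text
155 [[ 88.78 579.5  -37.   -53.  ]
 [ 88.28 580.   -36.5  -51.  ]
 [ 88.27 579.5  -36.5  -51.  ]
 [ 87.94 579.   -36.5  -52.  ]
 [ 87.93 579.5  -36.5  -52.  ]
 [ 87.87 580.   -37.   -53.  ]]
158 [[ 91.49 580.5  -39.   -63.  ]
 [ 90.94 580.5  -39.   -62.  ]
 [ 90.62 580.5  -39.   -64.  ]
 [ 89.85 580.5  -38.5  -62.  ]
 [ 89.77 580.5  -38.5  -63.  ]
 [ 89.64 580.5  -39.   -61.  ]]
160 [[ 95.8  580.5  -39.   -61.  ]
 [ 95.25 580.5  -39.   -60.  ]
 [ 94.8  580.5  -39.   -62.  ]
 [ 94.25 580.5  -38.5  -60.  ]
 [ 93.82 580.   -39.   -62.  ]
 [ 93.75 580.5  -38.5  -59.  ]]
```

View pics/r3.png

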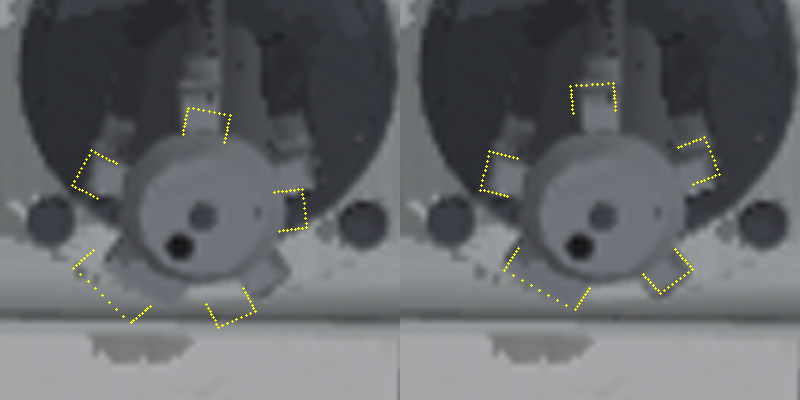

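Right overlay (577.5,-36, -48°) lies nearly on the lugs; the lugs are ~2° further clockwise, so the shaft is at (577.5,-36) with master at ≈-50°. Now to the large sprocket.

jog_arm(
  series=[
    [1.0,0.927,0,0,0,0,85],
    [1.0,0.927,0,0,0,0,85],
    [1.0,0.927,0,0,0,0,85],
    [1.0,0.927,0,0,0,0,85],
  ],
)

```text
clock: 2.45
ee_pos: [499.7, 89.7, 210.6]
orientation: [0.136, 0.991, 0.001, -0.002]
force: [-0.9, -0.1, 0.6]
grip_width: 0.997
grip_force: 0.0
```

jog_arm(
  series=[
    [1.0,0.927,0,0,0,0,85],
    [1.0,0.927,0,0,0,0,85],
    [1.0,0.927,0,0,0,0,85],
    [1.0,0.927,0,0,0,0,85],
    [1.0,0.927,1.0,0,0,0,85],
    [1.0,0.927,1.0,0,0,0,85],
    [1.0,0.927,1.0,0,0,0,85],
    [1.0,0.927,1.0,0,0,0,85],
    [1.0,0.927,1.0,0,0,0,85],
    [1.0,0.927,1.0,0,0,0,85],
  ],
)

```text
clock: 3.28
ee_pos: [434.8, 201.4, 112.0]
orientation: [0.139, 0.99, 0.001, 0.001]
force: [0.8, -0.4, 0.4]
grip_width: 0.992
grip_force: 0.0
```

jog_arm(
  series=[
    [0.01,0,0.4,0,0,0,85],
    [0.01,0,0.7,0,0,0,85],
    [0.01,0,0.9,0,0,0,85],
    [0.01,0,1.0,0,0,0,85],
    [0.01,0,1.0,0,0,0,85],
  ],
)

```text
clock: 3.7
ee_pos: [433.0, 201.0, 10.1]
orientation: [0.139, 0.99, -0.0, -0.0]
force: [-0.1, -0.3, 0.1]
grip_width: 0.994
grip_force: 0.0
```

jog_arm(
  series=[
    [0,0,0.07,0,0,0,85],
    [0,0,0.07,0,0,0,85],
    [0,0,0.07,0,0,0,40],
    [0,0,0.07,0,0,0,40],
    [0,0,0.07,0,0,0,40],
    [0,0,0.07,0,0,0,40],
    [0,0,0.07,0,0,0,40],
    [0,0,0.07,0,0,0,40],
  ],
  newtons=40,
)

```text
clock: 4.37
ee_pos: [433.2, 201.1, 3.6]
orientation: [0.139, 0.99, 0.0, 0.0]
force: [-0.1, -0.0, 0.4]
grip_width: 0.467
grip_force: 0.0
```

Run:
```python
from h import *
w=env.read_camera("wrist");s=env.state();print(s["grip_width"],s["grip_force"],s["ee_pos"])
b=env.read_camera("side");c=cam("side");u=proj(c,[434,202,15])[0].astype(int)
k=cv2.resize(b[u[1]-70:min(u[1]+54,384),u[0]-80:u[0]+80],None,fx=2.5,fy=2.5)
k=cv2.copyMakeBorder(k,0,384-min(384,k.shape[0]),0,0,cv2.BORDER_CONSTANT)
cv2.imwrite("pics/g1.png",np.hstack([w[:,100:420],k[:384]]))
```

```text
0.4673964294358431 0.0 [433.09 201.09   3.51]
```

View pics/g1.png

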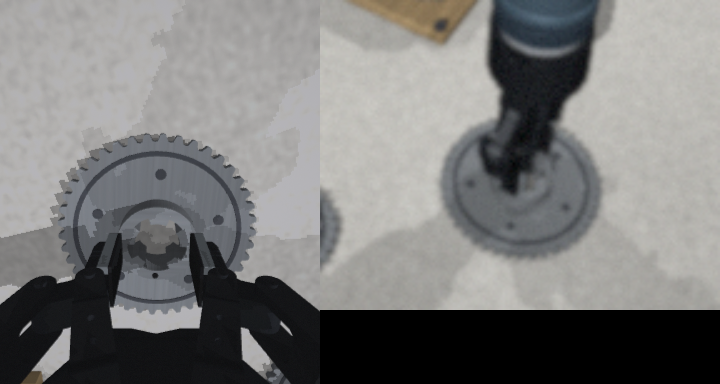

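jog_arm(
  series=[
    [0,0,0,0,0,0,15],
    [0,0,0,0,0,0,15],
    [0,0,0,0,0,0,15],
    [0,0,0,0,0,0,15],
  ],
)

```text
clock: 4.8
ee_pos: [433.0, 201.0, 3.4]
orientation: [0.139, 0.99, 0.0, -0.0]
force: [0.3, -0.3, -0.4]
grip_width: 0.174
grip_force: 0.0
```

Run:
```python
from h import *
s=env.state();c=cam("wrist",s)
print("boss c",proj(c,[[434,202,20],[434,202,6]]),"tcp",proj(c,s["ee_pos"]))
E=env.camera_model("wrist")["mount"];K=c[0]
print(c[1][:3,3])
for z in(0,-10,-20,-30):print(z,proj((K,E),[[11,-20,z],[-11,-20,z],[11,20,z],[-11,20,z]]).round().tolist())
w=env.read_camera("wrist");i=w[150:384,130:390];cv2.imwrite("pics/g2.png",cv2.resize(i,None,fx=2.5,fy=2.5,interpolation=cv2.INTER_CUBIC))
```

```text
boss c [[256.63 245.14]
 [256.55 234.59]] tcp [[254.74 231.9 ]]
[355.46 223.8  165.64]
0 [[224.0, 217.0], [225.0, 246.0], [285.0, 217.0], [284.0, 246.0]]
-10 [[222.0, 223.0], [224.0, 254.0], [287.0, 223.0], [286.0, 254.0]]
-20 [[220.0, 230.0], [222.0, 263.0], [289.0, 230.0], [287.0, 263.0]]
-30 [[218.0, 238.0], [220.0, 273.0], [291.0, 238.0], [289.0, 273.0]]
```

View pics/g2.png

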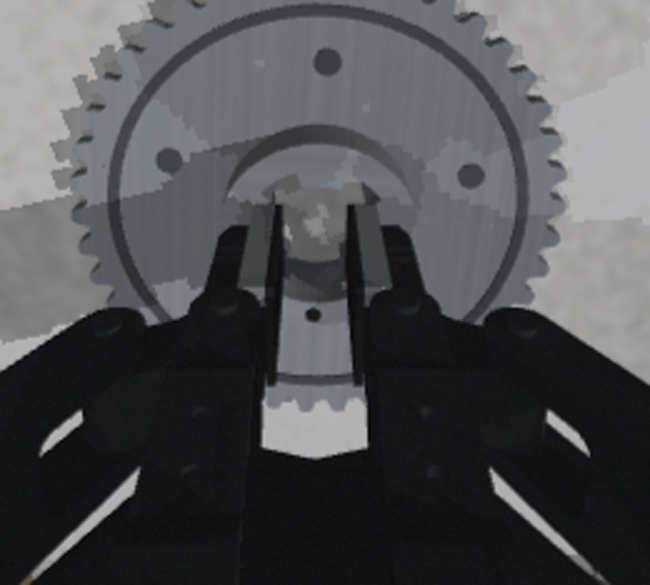

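Fingers have closed above the boss (pads overlay the boss, tip edges at ≈(278,205)/(348,205) in the crop), so the tips sit higher than I assumed. I'll probe the boss top gently.

jog_arm(
  series=[
    [0,0,0.015,0,0,0,15],
    [0,0,0.03,0,0,0,15],
  ],
)

```text
clock: 5.02
ee_pos: [433.1, 201.1, 0.3]
orientation: [0.139, 0.99, 0.0, 0.0]
force: [0.3, 0.2, 0.2]
grip_width: 0.171
grip_force: 0.0
```

jog_arm(
  series=[
    [0,0,0.015,0,0,0,15],
    [0,0,0.03,0,0,0,15],
  ],
)

```text
clock: 5.18
ee_pos: [433.3, 201.1, -1.3]
orientation: [0.139, 0.99, 0.0, 0.0]
force: [-7.6, -2.3, 29.4]
grip_width: 0.175
grip_force: 15.0
```

jog_arm(
  series=[
    [0,0,0.015,0,0,0,15],
    [0,0,0.02,0,0,0,15],
  ],
)

```text
clock: 5.35
ee_pos: [433.4, 201.1, -1.5]
orientation: [0.139, 0.99, 0.0, 0.001]
force: [-11.3, -3.8, 38.6]
grip_width: 0.174
grip_force: 19.2
```

jog_arm(
  series=[
    [0,0,-0.2,0,0,0,85],
    [0,0,-0.3,0,0,0,85],
    [0,0,-0.3,0,0,0,85],
    [0,0,-0.3,0,0,0,85],
    [0,0,-0.3,0,0,0,85],
    [0,0,-0.3,0,0,0,85],
    [0,0,-0.3,0,0,0,85],
  ],
)

```text
clock: 5.93
ee_pos: [432.2, 200.8, 24.4]
orientation: [0.139, 0.99, -0.0, -0.001]
force: [0.0, 0.0, -0.0]
grip_width: 0.994
grip_force: 0.0
```

jog_arm(
  series=[
    [0,0,0.2,0,0,0,85],
    [0,0,0.35,0,0,0,85],
    [0,0,0.41,0,0,0,85],
    [0,0,0.41,0,0,0,60],
    [0,0,0.41,0,0,0,45],
    [0,0,0.41,0,0,0,40],
    [0,0,0.41,0,0,0,40],
    [0,0,0.41,0,0,0,40],
    [0,0,0.41,0,0,0,40],
  ],
)

```text
clock: 6.68
ee_pos: [433.7, 201.7, -14.6]
orientation: [0.139, 0.99, 0.001, 0.001]
force: [-1.2, 1.2, 5.1]
grip_width: 0.562
grip_force: 42.2
```

jog_arm(
  series=[
    [0,0,-0.2,0,0,0,40],
    [0,0,-0.5,0,0,0,40],
    [0,0,-0.8,0,0,0,40],
    [0,0,-0.95,0,0,0,40],
  ],
  newtons=60,
)

```text
clock: 7.02
ee_pos: [433.5, 200.9, 81.6]
orientation: [0.139, 0.99, 0.0, 0.001]
force: [1.1, 0.9, -6.4]
grip_width: 0.552
grip_force: 66.3
```

jog_arm(
  series=[
    [0,0,-0.3,0,0,0,40],
    [0,0,-0.6,0,0,0,40],
    [0,0,-0.9,0,0,0,40],
    [0,0,-1.0,0,0,0,40],
    [0,0,-1.0,0,0,0,40],
  ],
)

```text
clock: 7.43
ee_pos: [434.6, 201.3, 181.7]
orientation: [0.139, 0.99, 0.001, 0.002]
force: [0.6, 0.3, -6.6]
grip_width: 0.547
grip_force: 66.3
```

jog_arm(
  series=[
    [-0.2,-0.18,0,0,0,0,40],
    [-0.45,-0.42,0,0,0,0,40],
    [-0.68,-0.63,0,0,0,0,40],
  ],
)

```text
clock: 7.68
ee_pos: [479.6, 120.4, 177.0]
orientation: [0.138, 0.99, -0.001, -0.002]
force: [0.3, 0.2, -5.4]
grip_width: 0.553
grip_force: 66.2
```

jog_arm(
  series=[
    [-0.23,-0.21,0,0,0,0,40],
    [-0.46,-0.42,0,0,0,0,40],
    [-0.68,-0.63,0,0,0,0,40],
  ],
)

```text
clock: 7.93
ee_pos: [527.8, 40.9, 176.6]
orientation: [0.139, 0.99, -0.0, -0.002]
force: [0.4, 0.1, -7.0]
grip_width: 0.552
grip_force: 66.2
```

jog_arm(
  series=[
    [-0.2,-0.18,0,0,0,0.12,40],
    [-0.4,-0.37,0,0,0,0.26,40],
    [-0.6,-0.55,0,0,0,0.4,40],
    [-0.68,-0.63,0,0,0,0.54,40],
    [-0.68,-0.63,0,0,0,0.66,40],
    [-0.68,-0.63,0,0,0,0.7,40],
    [-0.68,-0.63,0,0,0,0.7,40],
    [-0.68,-0.63,0,0,0,0.7,40],
    [-0.68,-0.63,0,0,0,0.7,40],
  ],
)

```text
clock: 8.68
ee_pos: [576.0, -36.6, 177.8]
orientation: [0.402, 0.916, -0.0, -0.001]
force: [0.1, 0.9, -6.7]
grip_width: 0.554
grip_force: 66.2
```

Run:
```python
from h import *
s=env.state();print(s["ee_pos"],s["grip_width"]*85.4,s["joints"])
x=R.from_quat(s["orientation"]).as_matrix();print(x,np.degrees(np.arctan2(x[1,0],x[0,0])))
print((np.array([577.5,-36,0])-s["ee_pos"])@x)
w=env.read_camera("wrist");b=env.read_camera("scene");c=cam("scene");u=proj(c,[577,-36,180])[0].astype(int)
k=cv2.resize(b[u[1]-64:u[1]+64,u[0]-64:u[0]+64],None,fx=3,fy=3,interpolation=cv2.INTER_CUBIC)
cv2.imwrite("pics/g3.png",np.hstack([w[:,60:460],k]))
```

```text
[576.02 -36.55 177.84] 47.2810250793037 [-0.17  0.39  0.02  1.2  -0.    0.65]
[[-0.68  0.74 -0.  ]
 [ 0.74  0.68  0.  ]
 [ 0.   -0.   -1.  ]] 132.586517678863
[ -1.     1.8  177.83]
```

View pics/g3.png

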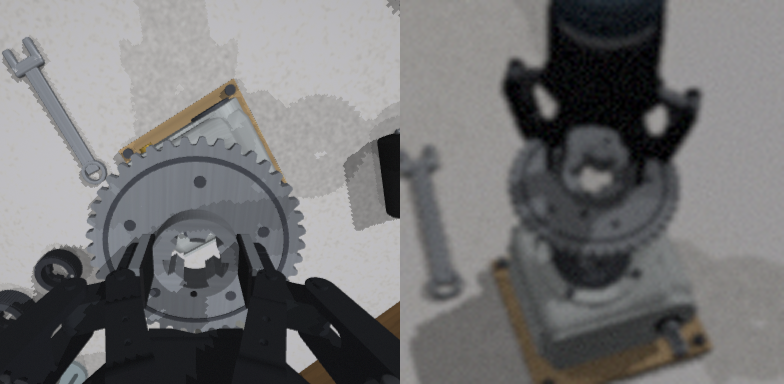

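The sprocket is held level over the shaft (shaft end visible through the bore at ≈(200,245)). Shifting 2 mm and lowering.

jog_arm(
  series=[
    [-0.01,0.018,0.1,0,0,0,40],
    [-0.01,0.018,0.2,0,0,0,40],
    [-0.01,0.018,0.25,0,0,0,40],
    [-0.01,0.018,0.29,0,0,0,40],
  ],
)

```text
clock: 9.12
ee_pos: [578.0, -36.1, 148.6]
orientation: [0.402, 0.915, -0.0, -0.001]
force: [-0.5, 0.1, -6.3]
grip_width: 0.554
grip_force: 66.2
```

jog_arm(
  series=[
    [0,0,0.02,0,0,0,40],
    [0,0,0.04,0,0,0,40],
    [0,0,0.06,0,0,0,40],
  ],
)

```text
clock: 9.37
ee_pos: [579.1, -36.2, 144.4]
orientation: [0.403, 0.915, 0.0, -0.0]
force: [-1.2, 1.6, -5.3]
grip_width: 0.553
grip_force: 66.4
```

jog_arm(
  series=[
    [0,0,0.02,0,0,0,40],
    [0,0,0.04,0,0,0,40],
    [0,0,0.04,0,0,0,40],
  ],
)

```text
clock: 9.62
ee_pos: [578.7, -36.2, 140.0]
orientation: [0.403, 0.915, -0.0, -0.0]
force: [-1.8, 0.5, -7.9]
grip_width: 0.552
grip_force: 66.2
```

jog_arm(
  series=[
    [0,0,0.02,0,0,0,40],
    [0,0,0.03,0,0,0,40],
    [0,0,0.03,0,0,0,40],
  ],
)

```text
clock: 9.87
ee_pos: [578.8, -36.2, 137.1]
orientation: [0.403, 0.915, -0.0, -0.0]
force: [-2.6, 1.0, -5.8]
grip_width: 0.551
grip_force: 66.3
```

jog_arm(
  series=[
    [0.006,-0.006,0.1,0,0,0,40],
    [0.006,-0.006,0.2,0,0,0,40],
    [0.006,-0.006,0.3,0,0,0,40],
    [0.006,-0.006,0.4,0,0,0,40],
    [0.006,-0.006,0.43,0,0,0,40],
    [0.006,-0.006,0.46,0,0,0,40],
  ],
)

```text
clock: 10.37
ee_pos: [578.2, -36.4, 90.2]
orientation: [0.403, 0.915, -0.0, -0.0]
force: [-0.4, -0.1, -7.7]
grip_width: 0.55
grip_force: 66.2
```

jog_arm(
  series=[
    [0,0,0.02,0,0,0,40],
    [0,0,0.04,0,0,0,40],
    [0,0,0.05,0,0,0,40],
  ],
)

```text
clock: 10.62
ee_pos: [578.7, -36.3, 87.6]
orientation: [0.403, 0.915, 0.0, 0.001]
force: [-6.0, 0.8, 6.7]
grip_width: 0.547
grip_force: 67.6
```

jog_arm(
  series=[
    [0,0,-0.01,0,0,0,60],
    [0,0,-0.02,0,0,0,85],
    [0,0,-0.02,0,0,0,85],
    [0,0,-0.02,0,0,0,85],
    [0,0,-0.02,0,0,0,85],
  ],
)

```text
clock: 11.03
ee_pos: [579.1, -36.5, 89.0]
orientation: [0.403, 0.915, 0.0, 0.001]
force: [0.5, -0.6, 0.1]
grip_width: 0.998
grip_force: 0.0
```

jog_arm(
  series=[
    [0,0,-0.1,0,0,0,85],
    [0,0,-0.4,0,0,0,85],
    [0,0,-0.8,0,0,0,85],
    [0,0,-1.0,0,0,0,85],
    [0,0,-1.0,0,0,0,85],
  ],
)

```text
clock: 11.45
ee_pos: [582.0, -36.9, 195.1]
orientation: [0.403, 0.915, 0.001, 0.005]
force: [0.5, -0.3, 0.0]
grip_width: 0.994
grip_force: 0.0
```

jog_arm(
  series=[
    [0,0,-0.2,0,0,0,85],
    [0.25,0.27,-0.2,0,0,0,85],
    [0.5,0.54,-0.2,0,0,0,85],
    [0.74,0.8,-0.2,0,0,0,85],
  ],
)

```text
clock: 11.78
ee_pos: [587.4, 73.1, 208.8]
orientation: [0.403, 0.915, 0.0, 0.0]
force: [-0.1, -0.1, 0.6]
grip_width: 0.995
grip_force: 0.0
```

jog_arm(
  series=[
    [0.25,0.27,0,0,0,0,85],
    [0.5,0.54,0,0,0,0,85],
    [0.74,0.8,0,0,0,0,85],
  ],
)

```text
clock: 12.03
ee_pos: [595.8, 182.8, 208.3]
orientation: [0.402, 0.915, -0.0, -0.0]
force: [0.8, -0.3, -0.8]
grip_width: 0.995
grip_force: 0.0
```

jog_arm(
  series=[
    [0.25,0.27,0,0,0,0,85],
    [0.5,0.54,0,0,0,0,85],
    [0.74,0.8,0,0,0,0,85],
    [0.74,0.8,0,0,0,0,85],
    [0.74,0.8,0,0,0,0,85],
    [0.74,0.8,0,0,0,0,85],
    [0.74,0.8,0,0,0,0,85],
  ],
)

```text
clock: 12.62
ee_pos: [605.1, 288.3, 208.4]
orientation: [0.403, 0.915, -0.0, -0.0]
force: [-0.2, 0.5, 1.0]
grip_width: 0.997
grip_force: 0.0
```

Run:
```python
from h import *
import pickle
s=env.state();w=env.read_camera("wrist");pickle.dump((s,w),open("M.pkl","wb"))
c=cam("wrist",s);print(s["ee_pos"],s["orientation"],s["joints"])
# dark compact spots near expected centre, rectified at the boss top
i=rect(w,c,(606,290),20,60,6);g=cv2.GaussianBlur(cv2.cvtColor(i,cv2.COLOR_BGR2GRAY),(0,0),3)
H=cv2.HoughCircles(g,cv2.HOUGH_GRADIENT,1,20,param1=60,param2=20,minRadius=140,maxRadius=165)
print("boss",[(606-60+h[0]/6,290+60-h[1]/6,h[2]/6) for h in H[0][:5]] if H is not None else None)
# back: verify large sprocket on the shaft in 'scene' ring fit skipped
def blobs(z):
    j=rect(w,c,(606,290),z,60,6);gg=cv2.GaussianBlur(cv2.cvtColor(j,cv2.COLOR_BGR2GRAY),(0,0),1.5)
    for t in(25,40,55):
        n,l,st,ce=cv2.connectedComponentsWithStats((gg<t).astype(np.uint8))
        print(z,t,[(546+x/6,350-y/6,a/36) for (x,y),a in zip(ce[1:].round(1),st[1:,4]) if 1<a/36<40])
blobs(20);blobs(6)
```

```text
[605.11 288.27 208.42] [ 0.4   0.92 -0.   -0.  ] [ 0.35  0.59  0.42  1.4  -0.    1.18]
boss None
20 25 [(np.float64(633.1333333333333), np.float64(300.5833333333333), np.float64(2.138888888888889))]
20 40 [(np.float64(633.4666666666667), np.float64(300.1166666666667), np.float64(8.833333333333334)), (np.float64(628.6333333333333), np.float64(296.8833333333333), np.float64(4.055555555555555)), (np.float64(622.75), np.float64(291.9166666666667), np.float64(5.027777777777778)), (np.float64(614.9666666666667), np.float64(280.3), np.float64(2.8333333333333335)), (np.float64(581.3833333333333), np.float64(273.9666666666667), np.float64(2.25)), (np.float64(598.55), np.float64(265.3333333333333), np.float64(2.0))]
20 55 [(np.float64(590.8333333333334), np.float64(320.85), np.float64(9.972222222222221)), (np.float64(584.6333333333333), np.float64(319.81666666666666), np.float64(2.0555555555555554)), (np.float64(577.5166666666667), np.float64(311.6166666666667), np.float64(1.0277777777777777)), (np.float64(611.75), np.float64(308.85), np.float64(6.277777777777778)), (np.float64(633.93333333333
[... 1446 characters left out ...]
66666666667)), (np.float64(637.25), np.float64(298.18333333333334), np.float64(19.5)), (np.float64(625.5), np.float64(292.2166666666667), np.float64(38.833333333333336)), (np.float64(631.8333333333334), np.float64(294.81666666666666), np.float64(8.222222222222221)), (np.float64(573.9), np.float64(295.0333333333333), np.float64(1.0277777777777777)), (np.float64(618.9333333333334), np.float64(286.15), np.float64(11.472222222222221)), (np.float64(636.3), np.float64(280.9166666666667), np.float64(8.777777777777779)), (np.float64(617.7166666666667), np.float64(277.56666666666666), np.float64(15.972222222222221)), (np.float64(599.7833333333333), np.float64(278.85), np.float64(1.0555555555555556))]
```

```bash
cat > fit.py <<'E'
from h import *
import pickle
def bore(th,z):
    P=[]
    for k in range(5):
        h=7.5 if k==0 else 4.5; a=np.radians(th+72*k)
        r=np.linspace(14,18,8); t=np.linspace(-h,h,9)
        q=np.r_[np.c_[r,0*r+h],np.c_[r,0*r-h],np.c_[np.sqrt(18.5**2-t**2),t]]
        P.append(q@np.array([[np.cos(a),np.sin(a)],[-np.sin(a),np.cos(a)]]))
    P=np.vstack(P); return np.c_[P,np.full(len(P),z)]
def circ(r,z,n=120):
    t=np.linspace(0,2*np.pi,n); return np.c_[r*np.cos(t),r*np.sin(t),0*t+z]
def dots(th):
    a=np.radians(th); d=np.array([np.cos(a),np.sin(a)]); return np.array([[*22.*d,20],[*30.*d,6]])
def run(f,x0,y0,rp):
    s,w=pickle.load(open(f,"rb"));c=cam("wrist",s)
    g=cv2.GaussianBlur(cv2.cvtColor(w,cv2.COLOR_BGR2GRAY).astype(np.float32),(0,0),1.)
    G=np.minimum(np.hypot(cv2.Sobel(g,5,1,0),cv2.Sobel(g,5,0,1)),120)
    def S(P,x,y,I=G):
        u=proj(c,P+[x,y,0]).astype(np.float32); return cv2.remap(I,u[:,0],u[:,1],cv2.INTER_LINEAR).mean()
    L=sorted(((S(circ(25,20),x,y)+S(circ(rp,6),x,y),x,y) for x in np.arange(x0-8,x0+8,.5) for y in np.arange(y0-8,y0+8,.5)),reverse=True)[:5]
    print(np.array(L))
    x,y=np.array(L)[:,1:].mean(0)
    A=[(S(bore(t,20),x,y),-S(dots(t),x,y,g)*1.,t) for t in np.arange(-180,180,1.)]
    print("bore",sorted(A,reverse=True)[:4]);print("dots",sorted(A,key=lambda q:-q[1])[:4])
E
python3 - <<'E'
from fit import *
run("L.pkl",434,202,64); print("small"); run("M.pkl",606,292,43)
E
```

```text
[[125.33 434.5  201.  ]
 [125.02 434.   201.  ]
 [124.76 434.5  201.5 ]
 [124.23 434.   201.5 ]
 [123.01 434.   200.5 ]]
bore [(np.float32(74.23526), np.float32(-56.602577), np.float64(-19.0)), (np.float32(74.14483), np.float32(-56.18233), np.float64(-20.0)), (np.float32(73.819855), np.float32(-57.793682), np.float64(-18.0)), (np.float32(73.30537), np.float32(-58.15039), np.float64(-21.0))]
dots [(np.float32(74.14483), np.float32(-56.18233), np.float64(-20.0)), (np.float32(74.23526), np.float32(-56.602577), np.float64(-19.0)), (np.float32(73.819855), np.float32(-57.793682), np.float64(-18.0)), (np.float32(73.30537), np.float32(-58.15039), np.float64(-21.0))]
small
[[150.08 607.5  293.  ]
 [149.61 608.   293.5 ]
 [149.56 608.   293.  ]
 [149.39 607.5  293.5 ]
 [148.17 607.5  292.5 ]]
bore [(np.float32(73.78062), np.float32(-55.284576), np.float64(10.0)), (np.float32(73.53273), np.float32(-55.77237), np.float64(9.0)), (np.float32(73.08401), np.float32(-56.466194), np.float64(11.0)), (np.float32(72.83863), np.float32(-56.551865), np.float64(8.0))]
dots [(np.float32(73.78062), np.float32(-55.284576), np.float64(10.0)), (np.float32(73.53273), np.float32(-55.77237), np.float64(9.0)), (np.float32(73.08401), np.float32(-56.466194), np.float64(11.0)), (np.float32(72.83863), np.float32(-56.551865), np.float64(8.0))]
```

jog_arm(
  series=[
    [0.018,0.052,0.3,0,0,0,85],
    [0.018,0.052,0.6,0,0,0,85],
    [0.018,0.052,1.0,0,0,0,85],
    [0.018,0.052,1.0,0,0,0,85],
  ],
)

```text
clock: 13.0
ee_pos: [600.5, 290.1, 99.0]
orientation: [0.403, 0.915, -0.006, -0.006]
force: [-1.9, -1.8, -3.4]
grip_width: 0.997
grip_force: 0.0
```

jog_arm(
  series=[
    [0,0,0.3,0,0,0,85],
    [0,0,0.6,0,0,0,85],
    [0,0,0.8,0,0,0,85],
    [0,0,0.8,0,0,0,85],
    [0,0,0.8,0,0,0,85],
  ],
)

```text
clock: 13.42
ee_pos: [607.8, 293.5, 29.4]
orientation: [0.403, 0.915, -0.0, -0.0]
force: [0.4, -0.4, 0.1]
grip_width: 0.992
grip_force: 0.0
```

jog_arm(
  series=[
    [0,0,0.2,0,0,0,85],
    [0,0,0.38,0,0,0,85],
    [0,0,0.44,0,0,0,85],
    [0,0,0.44,0,0,0,60],
    [0,0,0.44,0,0,0,45],
    [0,0,0.44,0,0,0,40],
    [0,0,0.44,0,0,0,40],
    [0,0,0.44,0,0,0,40],
    [0,0,0.44,0,0,0,40],
  ],
  newtons=60,
)

```text
clock: 14.17
ee_pos: [609.4, 294.7, -12.7]
orientation: [0.403, 0.915, 0.001, 0.001]
force: [-1.7, -0.9, 5.3]
grip_width: 0.552
grip_force: 61.4
```

jog_arm(
  series=[
    [0,0,-0.2,0,0,0,40],
    [0,0,-0.5,0,0,0,40],
    [0,0,-0.8,0,0,0,40],
    [0,0,-0.95,0,0,0,40],
  ],
)

```text
clock: 14.5
ee_pos: [609.7, 295.2, 84.3]
orientation: [0.403, 0.915, 0.002, 0.002]
force: [0.6, 0.0, -2.6]
grip_width: 0.553
grip_force: 63.4
```

jog_arm(
  series=[
    [0,0,-0.3,0,0,0,40],
    [0,0,-0.6,0,0,0,40],
    [0,0,-0.9,0,0,0,40],
    [0,0,-1.0,0,0,0,40],
    [0,0,-1.0,0,0,0,40],
  ],
)

```text
clock: 14.92
ee_pos: [610.1, 295.3, 183.8]
orientation: [0.403, 0.915, 0.003, 0.003]
force: [0.8, -1.3, -3.5]
grip_width: 0.554
grip_force: 63.4
```

jog_arm(
  series=[
    [-0.2,-0.22,0,0,0,0,40],
    [-0.47,-0.52,0,0,0,0,40],
    [-0.74,-0.82,0,0,0,0,40],
  ],
)

```text
clock: 15.17
ee_pos: [595.8, 183.8, 176.5]
orientation: [0.401, 0.916, -0.001, -0.001]
force: [0.7, -0.1, -3.1]
grip_width: 0.554
grip_force: 63.5
```

jog_arm(
  series=[
    [-0.25,-0.27,0,0,0,0,40],
    [-0.5,-0.55,0,0,0,0,40],
    [-0.74,-0.82,0,0,0,0,40],
  ],
)

```text
clock: 15.42
ee_pos: [584.9, 72.6, 176.8]
orientation: [0.403, 0.915, -0.001, -0.002]
force: [1.8, -0.2, -3.5]
grip_width: 0.551
grip_force: 63.5
```

jog_arm(
  series=[
    [-0.2,-0.22,0,0,0,0.13,40],
    [-0.4,-0.44,0,0,0,0.28,40],
    [-0.6,-0.66,0,0,0,0.43,40],
    [-0.74,-0.83,0,0,0,0.58,40],
    [-0.74,-0.83,0,0,0,0.73,40],
    [-0.74,-0.83,0,0,0,0.88,40],
    [-0.74,-0.83,0,0,0,1.0,40],
    [-0.74,-0.83,0,0,0,1.0,40],
  ],
)

```text
clock: 16.08
ee_pos: [574.2, -36.2, 176.9]
orientation: [0.723, 0.691, -0.001, -0.002]
force: [0.6, 0.3, -4.0]
grip_width: 0.548
grip_force: 63.5
```

jog_arm(
  series=[
    [0,0,0,0,0,0.15,40],
    [0,0,0,0,0,0.3,40],
    [0,0,0,0,0,0.34,40],
    [0,0,0,0,0,0.34,40],
    [0,0,0,0,0,0.34,40],
    [0,0,0,0,0,0.34,40],
  ],
)

```text
clock: 16.58
ee_pos: [575.3, -36.0, 178.5]
orientation: [0.807, 0.59, -0.0, -0.001]
force: [-0.3, -0.5, -3.0]
grip_width: 0.552
grip_force: 63.5
```

Run:
```python
from h import *
s=env.state();print(s["ee_pos"],s["grip_width"]*85.4,s["joints"])
x=R.from_quat(s["orientation"]).as_matrix();print(np.degrees(np.arctan2(x[1,0],x[0,0])))
print((np.array([578,-36.2,0])-s["ee_pos"])@x)
```

```text
[575.26 -35.98 178.53] 47.12992061357461 [-0.17  0.39  0.02  1.2   0.    1.71]
72.34464952731608
[  0.63   2.93 178.53]
```

jog_arm(
  series=[
    [0.006,0.028,0.1,0,0,0,40],
    [0.006,0.028,0.2,0,0,0,40],
    [0.006,0.028,0.26,0,0,0,40],
    [0.006,0.028,0.28,0,0,0,40],
  ],
)

```text
clock: 16.92
ee_pos: [577.2, -36.2, 149.1]
orientation: [0.808, 0.59, -0.001, -0.001]
force: [-0.5, 0.7, -3.1]
grip_width: 0.553
grip_force: 63.6
```

jog_arm(
  series=[
    [0,0,0.03,0,0,0,40],
    [0,0,0.05,0,0,0,40],
    [0,0,0.06,0,0,0,40],
    [0,0,0.06,0,0,0,40],
  ],
)

```text
clock: 17.25
ee_pos: [578.6, -36.5, 145.3]
orientation: [0.808, 0.589, 0.0, -0.0]
force: [0.8, -0.7, -3.3]
grip_width: 0.553
grip_force: 63.5
```

jog_arm(
  series=[
    [0,0,0.02,0,0,0,40],
    [0,0,0.04,0,0,0,40],
    [0,0,0.05,0,0,0,40],
    [0,0,0.05,0,0,0,40],
  ],
)

```text
clock: 17.58
ee_pos: [578.6, -36.4, 140.1]
orientation: [0.808, 0.589, 0.0, -0.0]
force: [-0.1, -0.6, -3.2]
grip_width: 0.55
grip_force: 63.5
```

jog_arm(
  series=[
    [0,0,0.08,0,0,0,40],
    [0,0,0.16,0,0,0,40],
    [0,0,0.22,0,0,0,40],
    [0,0,0.27,0,0,0,40],
    [0,0,0.27,0,0,0,40],
  ],
)

```text
clock: 18.0
ee_pos: [578.5, -36.2, 111.9]
orientation: [0.808, 0.589, -0.0, -0.001]
force: [2.3, 0.1, -4.7]
grip_width: 0.553
grip_force: 63.3
```

jog_arm(
  series=[
    [0,0,0.02,0,0,0,40],
    [0,0,0.04,0,0,0,40],
    [0,0,0.05,0,0,0,40],
  ],
)

```text
clock: 18.25
ee_pos: [578.7, -36.4, 109.3]
orientation: [0.808, 0.589, 0.0, 0.0]
force: [-4.6, 1.0, 8.7]
grip_width: 0.554
grip_force: 64.6
```

jog_arm(
  series=[
    [0,0,-0.02,0,0,0,60],
    [0,0,-0.03,0,0,0,85],
    [0,0,-0.03,0,0,0,85],
    [0,0,-0.03,0,0,0,85],
    [0,0,-0.03,0,0,0,85],
  ],
)

```text
clock: 18.67
ee_pos: [578.8, -36.6, 111.6]
orientation: [0.808, 0.589, 0.0, 0.0]
force: [0.3, 0.0, 0.1]
grip_width: 0.996
grip_force: 0.0
```

jog_arm(
  series=[
    [0,0,-0.1,0,0,0,85],
    [0,0,-0.4,0,0,0,85],
    [0,0,-0.8,0,0,0,85],
    [0,0,-1.0,0,0,0,85],
    [0,0,-1.0,0,0,0,85],
  ],
)

```text
clock: 19.08
ee_pos: [581.9, -37.1, 218.0]
orientation: [0.808, 0.589, 0.004, 0.004]
force: [1.2, 0.2, 1.0]
grip_width: 0.999
grip_force: 0.0
```

jog_arm(
  series=[
    [-0.25,0.03,0,0,0,0,85],
    [-0.5,0.05,0,0,0,0,85],
    [-0.8,0.08,0,0,0,0,85],
  ],
)

```text
clock: 19.33
ee_pos: [561.6, -114.9, 211.4]
orientation: [0.807, 0.59, 0.0, -0.0]
force: [0.1, -0.1, -0.4]
grip_width: 0.996
grip_force: 0.0
```

jog_arm(
  series=[
    [-0.25,0.03,0,0,0,0,85],
    [-0.5,0.05,0,0,0,0,85],
    [-0.8,0.08,0,0,0,0,85],
  ],
)

```text
clock: 19.58
ee_pos: [544.4, -194.1, 211.2]
orientation: [0.808, 0.59, 0.0, -0.0]
force: [1.0, -0.6, -0.5]
grip_width: 0.995
grip_force: 0.0
```

jog_arm(
  series=[
    [-0.25,0.03,0,0,0,0,85],
    [-0.5,0.05,0,0,0,0,85],
    [-0.8,0.08,0,0,0,0,85],
    [-0.8,0.08,0,0,0,0,85],
    [-0.8,0.08,0,0,0,0,85],
    [-0.8,0.08,0,0,0,0,85],
  ],
)

```text
clock: 20.08
ee_pos: [528.0, -271.9, 211.1]
orientation: [0.808, 0.589, 0.0, -0.001]
force: [0.8, 0.4, 0.1]
grip_width: 0.997
grip_force: 0.0
```

Run:
```python
from fit import *
s=env.state();w=env.read_camera("wrist");pickle.dump((s,w),open("R.pkl","wb"))
c=cam("wrist",s);print(s["ee_pos"],s["orientation"],s["joints"])
g0=cv2.cvtColor(w,cv2.COLOR_BGR2GRAY).astype(np.float32);g=cv2.GaussianBlur(g0,(0,0),1.)
G=np.minimum(np.hypot(cv2.Sobel(g,5,1,0),cv2.Sobel(g,5,0,1)),150)
def S(P,x,y,I=G):
    u=proj(c,P+[x,y,0]).astype(np.float32); return cv2.remap(I,u[:,0],u[:,1],cv2.INTER_LINEAR).mean()
L=sorted(((S(circ(29.5,22),x,y)+S(circ(19.5,22),x,y),x,y) for x in np.arange(517,541,.5) for y in np.arange(-286,-260,.5)),reverse=True)[:5]
print(np.array(L));x,y=np.array(L)[:,1:].mean(0)
A=[]
for t in range(-180,180,2):
    a=np.radians(t);d=np.array([np.cos(a),np.sin(a)])
    A.append((max(S(np.array([[*r*d,22]]),x,y,g) for r in np.arange(21,28)),S(bore(t,10),x,y),t))
print("dot",sorted(A,reverse=True)[:5]);print("bore",sorted(A,key=lambda q:-q[1])[:5])
i=rect(w,c,(x,y),22,38,10);i=cv2.resize(i,(520,520));cv2.circle(i,(260,260),3,(0,255,0),-1)
i=cv2.convertScaleAbs(i,alpha=1.6)
cv2.imwrite("pics/ring.png",i)
```

```text
[ 527.98 -271.9   211.07] [ 0.81  0.59  0.   -0.  ] [-0.58  0.42  0.14  1.3   0.    1.3 ]
[[ 177.38  529.5  -275.5 ]
 [ 176.65  529.   -275.5 ]
 [ 176.62  529.5  -276.  ]
 [ 175.75  529.   -276.  ]
 [ 175.54  530.   -275.5 ]]
dot [(np.float32(127.4303), np.float32(79.75591), 40), (np.float32(125.18075), np.float32(79.97639), 42), (np.float32(124.88334), np.float32(78.39678), 38), (np.float32(114.29805), np.float32(79.2725), 44), (np.float32(111.85508), np.float32(75.80009), 36)]
bore [(np.float32(125.18075), np.float32(79.97639), 42), (np.float32(64.39561), np.float32(79.91638), -32), (np.float32(127.4303), np.float32(79.75591), 40), (np.float32(64.282845), np.float32(79.345825), -30), (np.float32(114.29805), np.float32(79.2725), 44)]
```

View pics/ring.png

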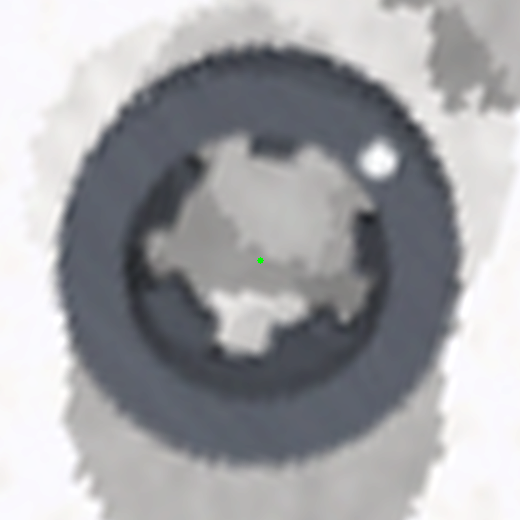

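Ring centre at about (260,256), white dot at (378,160): pose (529.4,-275.3), 40.5°. Pre-rotating the grip by 45° for wrist range.

jog_arm(
  series=[
    [-0.029,0.024,0.2,0,0,-0.15,85],
    [-0.029,0.024,0.4,0,0,-0.3,85],
    [-0.029,0.024,0.6,0,0,-0.45,85],
    [-0.029,0.024,0.8,0,0,-0.6,85],
    [-0.029,0.024,1.0,0,0,-0.75,85],
    [-0.029,0.024,1.0,0,0,-0.9,85],
    [-0.029,0.024,1.0,0,0,-1.0,85],
    [-0.029,0.024,1.0,0,0,-1.0,85],
  ],
)

```text
clock: 20.8
ee_pos: [529.6, -274.1, 110.8]
orientation: [0.519, 0.855, 0.0, -0.001]
force: [-0.2, -0.9, 0.3]
grip_width: 0.996
grip_force: 0.0
```

jog_arm(
  series=[
    [0,0,0.3,0,0,0,85],
    [0,0,0.6,0,0,0,85],
    [0,0,0.8,0,0,0,85],
    [0,0,0.8,0,0,0,85],
    [0,0,0.8,0,0,0,85],
    [0,0,0.8,0,0,0,85],
  ],
)

```text
clock: 21.3
ee_pos: [530.7, -276.0, 32.9]
orientation: [0.521, 0.854, 0.0, 0.001]
force: [0.7, 0.0, 0.7]
grip_width: 0.993
grip_force: 0.0
```

Run:
```python
from h import *
s=env.state();print(s["ee_pos"],s["joints"])
x=R.from_quat(s["orientation"]).as_matrix();print(np.degrees(np.arctan2(x[1,0],x[0,0])))
print((np.array([529.4,-275.3,-18])-s["ee_pos"])@x)
```

```text
[ 530.74 -275.96   32.94] [-0.59  0.53 -0.16  0.88  0.    0.51]
117.21898426582551
[ 1.29 -0.95 50.93]
```

jog_arm(
  series=[
    [0.013,-0.01,0.2,0,0,0,85],
    [0.013,-0.01,0.4,0,0,0,85],
    [0.013,-0.01,0.5,0,0,0,85],
    [0.013,-0.01,0.5,0,0,0,85],
    [0.013,-0.01,0.5,0,0,0,60],
    [0.013,-0.01,0.5,0,0,0,50],
    [0.013,-0.01,0.5,0,0,0,50],
    [0.013,-0.01,0.5,0,0,0,50],
    [0.013,-0.01,0.5,0,0,0,50],
    [0.013,-0.01,0.5,0,0,0,50],
  ],
  newtons=60,
)

```text
clock: 22.13
ee_pos: [529.5, -276.2, -16.3]
orientation: [0.521, 0.854, -0.0, 0.002]
force: [-0.8, 0.3, 5.8]
grip_width: 0.669
grip_force: 64.5
```

jog_arm(
  series=[
    [0,0,-0.2,0,0,0,50],
    [0,0,-0.5,0,0,0,50],
    [0,0,-0.8,0,0,0,50],
    [0,0,-0.95,0,0,0,50],
  ],
)

```text
clock: 22.47
ee_pos: [530.1, -276.4, 81.0]
orientation: [0.521, 0.854, -0.0, 0.003]
force: [1.1, -1.0, -1.8]
grip_width: 0.67
grip_force: 65.2
```

jog_arm(
  series=[
    [0,0,-0.3,0,0,0,50],
    [0,0,-0.6,0,0,0,50],
    [0,0,-0.9,0,0,0,50],
    [0,0,-1.0,0,0,0,50],
    [0,0,-1.0,0,0,0,50],
  ],
)

```text
clock: 22.88
ee_pos: [530.4, -276.6, 180.3]
orientation: [0.521, 0.854, -0.0, 0.004]
force: [-0.0, 0.5, -1.7]
grip_width: 0.672
grip_force: 65.2
```

jog_arm(
  series=[
    [0.2,0.15,0,0,0,0,50],
    [0.45,0.36,0,0,0,0,50],
    [0.7,0.55,0,0,0,0,50],
    [0.96,0.76,0,0,0,0,50],
  ],
)

```text
clock: 23.22
ee_pos: [550.5, -153.7, 173.8]
orientation: [0.521, 0.853, -0.0, -0.002]
force: [-0.2, 0.6, -1.9]
grip_width: 0.666
grip_force: 65.1
```

jog_arm(
  series=[
    [0.2,0.15,0,0,0,0.14,50],
    [0.45,0.36,0,0,0,0.29,50],
    [0.7,0.55,0,0,0,0.44,50],
    [0.96,0.76,0,0,0,0.59,50],
    [0.96,0.76,0,0,0,0.74,50],
    [0.96,0.76,0,0,0,0.89,50],
    [0.96,0.76,0,0,0,1.0,50],
    [0.96,0.76,0,0,0,1.0,50],
  ],
)

```text
clock: 23.88
ee_pos: [574.1, -34.2, 173.9]
orientation: [0.808, 0.589, -0.001, -0.001]
force: [-0.8, 0.4, -2.0]
grip_width: 0.667
grip_force: 65.2
```

jog_arm(
  series=[
    [0,0,0,0,0,0.15,50],
    [0,0,0,0,0,0.3,50],
    [0,0,0,0,0,0.45,50],
    [0,0,0,0,0,0.6,50],
    [0,0,0,0,0,0.75,50],
    [0,0,0,0,0,0.9,50],
    [0,0,0,0,0,1.0,50],
    [0,0,0,0,0,1.0,50],
    [0,0,0,0,0,1.0,50],
    [0,0,0,0,0,1.0,50],
  ],
)

```text
clock: 24.72
ee_pos: [575.0, -34.9, 175.6]
orientation: [0.972, 0.237, -0.001, -0.0]
force: [0.3, 0.7, -2.0]
grip_width: 0.666
grip_force: 65.2
```

Run:
```python
from h import *
s=env.state();print(s["ee_pos"],s["grip_width"]*85.4,s["joints"],s["clock"])
x=R.from_quat(s["orientation"]).as_matrix();print(np.degrees(np.arctan2(x[1,0],x[0,0])))
print((np.array([577.9,-36.5,0])-s["ee_pos"])@x)
```

```text
[574.95 -34.9  175.56] 56.8730050958388 [-0.17  0.39  0.01  1.19  0.    2.49] 24.7167
27.36759832736923
[  2.05   2.93 175.56]
```

jog_arm(
  series=[
    [0.018,0.025,0.1,0,0,0.025,50],
    [0.018,0.025,0.2,0,0,0.025,50],
    [0.018,0.025,0.26,0,0,0.025,50],
    [0.018,0.025,0.28,0,0,0.025,50],
    [0.018,0.025,0.28,0,0,0.025,50],
  ],
)

```text
clock: 25.13
ee_pos: [577.5, -36.1, 147.2]
orientation: [0.974, 0.226, -0.001, -0.0]
force: [0.6, -0.1, -2.2]
grip_width: 0.671
grip_force: 65.2
```

jog_arm(
  series=[
    [0,0,0.03,0,0,0,50],
    [0,0,0.05,0,0,0,50],
    [0,0,0.06,0,0,0,50],
    [0,0,0.06,0,0,0,50],
  ],
)

```text
clock: 25.47
ee_pos: [579.2, -36.2, 142.8]
orientation: [0.974, 0.226, 0.001, 0.0]
force: [2.3, 0.4, -1.7]
grip_width: 0.671
grip_force: 65.2
```

jog_arm(
  series=[
    [0,0,0.02,0,0,0,50],
    [0,0,0.04,0,0,0,50],
    [0,0,0.05,0,0,0,50],
    [0,0,0.05,0,0,0,50],
  ],
)

```text
clock: 25.8
ee_pos: [579.4, -36.2, 137.7]
orientation: [0.974, 0.226, 0.001, 0.0]
force: [5.6, 0.5, -1.2]
grip_width: 0.67
grip_force: 65.3
```

jog_arm(
  series=[
    [0.006,0.003,0.02,0,0,0,50],
    [0.006,0.003,0.05,0,0,0,50],
    [0.006,0.003,0.08,0,0,0,50],
    [0.006,0.003,0.1,0,0,0,50],
    [0.006,0.003,0.1,0,0,0,50],
  ],
)

```text
clock: 26.22
ee_pos: [578.8, -36.3, 126.7]
orientation: [0.974, 0.226, -0.0, -0.0]
force: [5.7, 0.8, -2.2]
grip_width: 0.669
grip_force: 65.1
```

jog_arm(
  series=[
    [0,0,0.01,0,0,0,50],
    [0,0,0.02,0,0,0,50],
    [0,0,0.03,0,0,0,50],
  ],
)

```text
clock: 26.47
ee_pos: [579.0, -36.3, 125.7]
orientation: [0.974, 0.226, 0.0, 0.0]
force: [-1.0, 0.9, 13.4]
grip_width: 0.669
grip_force: 66.7
```

jog_arm(
  series=[
    [0,0,-0.018,0,0,0,50],
    [0,0,-0.018,0,0,0,50],
    [0,0,-0.018,0,0,-0.1,50],
    [0,0,-0.018,0,0,-0.2,50],
    [0,0,-0.018,0,0,-0.3,50],
    [0,0,-0.018,0,0,-0.4,50],
  ],
)

```text
clock: 26.97
ee_pos: [578.7, -36.4, 125.9]
orientation: [0.926, 0.377, -0.0, -0.0]
force: [4.9, -0.0, -1.9]
grip_width: 0.667
grip_force: 65.4
```

jog_arm(
  series=[
    [0,0,0,0,0,-0.12,50],
    [0,0,0,0,0,-0.24,50],
    [0,0,0,0,0,-0.36,50],
    [0,0,0,0,0,-0.48,50],
    [0,0,0,0,0,-0.58,50],
    [0,0,0,0,0,-0.58,50],
    [0,0,0,0,0,-0.58,50],
  ],
)

```text
clock: 27.55
ee_pos: [578.4, -36.3, 125.8]
orientation: [0.819, 0.574, -0.0, -0.0]
force: [3.4, -0.1, -0.8]
grip_width: 0.668
grip_force: 65.4
```

jog_arm(
  series=[
    [0,0,0,0,0,0,50],
    [0,0,0,0,0,0,65],
    [0,0,0,0,0,0,85],
    [0,0,0,0,0,0,85],
    [0,0,0,0,0,0,85],
    [0,0,0,0,0,0,85],
    [0,0,-0.1,0,0,0,85],
    [0,0,-0.4,0,0,0,85],
    [0,0,-0.8,0,0,0,85],
    [0,0,-1.0,0,0,0,85],
    [0,0,-1.0,0,0,0,85],
    [0,0,-1.0,0,0,0,85],
  ],
)

```text
clock: 28.55
ee_pos: [580.2, -36.5, 228.5]
orientation: [0.818, 0.575, 0.002, 0.002]
force: [0.3, -0.7, -0.7]
grip_width: 0.996
grip_force: 0.0
```

Run:
```python
from fit import *
s=env.state();w=env.read_camera("wrist");c=cam("wrist",s);print(s["ee_pos"],s["force"],s["grip_width"])
g=cv2.GaussianBlur(cv2.cvtColor(w,cv2.COLOR_BGR2GRAY).astype(np.float32),(0,0),1.)
G=np.minimum(np.hypot(cv2.Sobel(g,5,1,0),cv2.Sobel(g,5,0,1)),150)
def S(P,x,y,I=G):
    u=proj(c,P+[x,y,0]).astype(np.float32); return cv2.remap(I,u[:,0],u[:,1],cv2.INTER_LINEAR).mean()
for z in(160,164,168):
  print(z,max((S(circ(29.5,z),x,y)+S(circ(19.5,z),x,y),x,y) for x in np.arange(570,586,.5) for y in np.arange(-45,-28,.5)))
A=sorted(((max(S(np.array([[r*np.cos(np.radians(t)),r*np.sin(np.radians(t)),164]]),577.7,-36.2,g) for r in np.arange(21,28)),t) for t in range(-180,180,2)),reverse=True)
print(A[:4],A[60])
```

```text
[580.19 -36.53 228.51] [ 0.3  -0.68 -0.69] 0.996161416646641
160 (np.float32(108.08799), np.float64(582.0), np.float64(-29.0))
164 (np.float32(103.85347), np.float64(582.0), np.float64(-28.5))
168 (np.float32(97.38583), np.float64(580.0), np.float64(-28.5))
[(np.float32(152.323), -8), (np.float32(147.8439), -6), (np.float32(147.67816), -10), (np.float32(132.49272), -4)] (np.float32(63.111534), -128)
```

```bash
python3 -c "
from plant import env
print(env.close_job())"
```

```text
the job is handed in; nothing more can be done
None
```

I handed the job in at about 29 s: the large and small sprockets went fully down, boss up, and the lock ring on top is turned about 44° under the lugs and released. The seating heights and the ring's white dot confirmed this; I didn't re-check the bystanders, and no verdict came back.

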